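Draw the sagging gate bolt and hold the gate ajar

ROBOT

A 6-joint arm with a two-finger parallel gripper is mounted at the origin on a cart in front of the work surface, level with it; the furniture and walls round the work are solid. World frame = base frame: x ahead of the robot, y to its left, z up, the work surface at z = 0. Lengths are in m, angles in rad, forces in N, time in s.
With the tool pointing down it reaches from about 0.225 to 0.875 m from the base axis. Payload 3.4 kg.
Tool frame: the origin (TCP) lies midway between the tips of the shut fingers; the grasp point (between the pads) lies 19 mm behind it (pinch_z is the distance from the TCP to the grasp point, in m); z points along the fingers, y is the line along which they close (so a half turn about z gives the same grasp; the last joint's range is limited). The gripper opens to 85 mm and grips with 20 to 120 N. Pads are 22 mm wide; open, the fingers measure 114 mm over their backs; the gripper's body (76 mm by 85 mm) begins 54 mm behind the grasp point. The pads swing forward as they close: fully open they stand 13 mm farther back than shut.
Start: joints at [-1.454, 0.276, 1.505, -0, 1.361, -0.121], TCP at [0.135, -0.559, 0.231] pointing down, gripper open.
Joint ranges: [-2.89, 2.89], [-0.75, 2.08], [0.22, 2.7], [-1.18, 4.32], [0.11, 2.71], [-2.7, 2.7]. Speed limits (rad/s): [2.57, 2.57, 3.14, 3.14, 3.14, 3.14].

INTERFACE

Orientations are given as a unit quaternion [w, x, y, z].
In Python, from rig import get_state, get_image, sign_off, pinch_z gives the robot as it stands.
- The arm moves only by the tool send_rows, never from a script. Its argument "steps" is one flat list of numbers, 5 for each row, row after row: the gripper's target within -1 to 1 (fully open at 1, half-way at 0, shut at -1), then the shift along the tool's x, y, z in cm, then the turn about the tool's z in degrees. In form: [gripper, x, y, z, roll, gripper, x, y, z, roll, ...]. A call has 1 to 12 rows; each row shifts and turns the commanded pose from where the row before left it, along the tool's axes as they then stand; what a row does not reach is not made up. A row lasts 1/10 s, in which the tool goes at most 50 mm and 8.59 degrees, less where a joint would pass 70% of its speed; a pose out of reach is approached as far as the arm can. A call is refused whole if a number of a shift passes 5 or a number of a turn 8.59, either way. A call with a gripper value outside its range is refused whole. The fingers move at their own pace and stop on an object; "newtons" is the grip in N (left out, the last holds). Time passes only in rows, so rows that do not move let the fingers close. It gives the time, the measured TCP pose, the force, the opening and the grip force at its end, in the units of the state.
- get_state(): the state, without advancing time (a new reading comes with each control period).
- get_image(name): name is "scene" or "top"; returns a dict with "color" (420x560x3 uint8, red, green, blue), "mtx" (3x3 intrinsics, pixels), "k1" (the pictures are not rectified: a ray, as slopes to the right and down, at radius r is drawn at 1 + k1 r^2 times it, then the intrinsics apply), "T" (4x4, takes a point from camera to world coordinates). Camera axes: x right, y down, z forward; pixel columns grow to the right and rows downward; lengths in m; the calibration is good to about 2 mm. A picture is of the moment at which its call begins. There is no depth.
- sign_off(): hands the job in; it is judged then, once.
The state is a dict: "clock": time; "qpos": joint angles; "qd": joint speeds; "effort": joint torques, N m; "position": TCP position; "ee_rot": TCP orientation; "contact_force": force on the tool from outside, world axes, zero at the start; "moment": the same for the moment, N m; "width": finger opening in m; "gripper_force": force on a finger pad.
Only numpy, scipy, OpenCV 4.12 (cv2) and the standard library are available. Lean on these libraries where they do the work, as an engineer would, in place of code of your own. Each camera call takes 0.05 s, during which the arm holds its last target. There are 200 camera calls.

TASK

The small wooden pen on the table has a sprung gate, and the barrel bolt on top of that gate sags, so its collar has dropped behind the bent-up lip of the keeper. Take the bolt by its upright knob, lift it over the lip while you draw it back towards the gate's hinge until the bolt is clear of the keeper, without wrenching it against the keeper, then pull the gate towards the outside of the pen to about 20 degrees ajar. Finish there, still gripping the knob with the bolt drawn and the gate held steady, and leave the dishes, jar, loupe and stamp where they are.

Things in the scene. Friction and masses are not known exactly. Their poses are not given: they have to be found in the camera images.
- pen: Low open-topped light-brown wood pen, fixed, 200 (x) x 284 (y) mm, walls 80 mm, gate posts 104 mm high. Origin: table height, middle of the floor board. The gate is in its -x side, which faces the robot within about 20 degrees, with its mid plane at x = -80 mm; the pen's +y is the gate's hinge side, -y the keeper side; z up. The gate opens to the pen's -x.
- gate (a joint): Gate angle (rad): 0 shut, up to 1.2 as the free edge swings out to the pen's -x, towards the robot (clockwise from above). Barred wooden leaf 198 mm long, 18 mm thick, top 104 mm above the table; a light spring (0.35 N m when shut, 0.6 N m at 20 degrees) shuts it unless held.
- gate_hinge (a point): Point on the gate's vertical hinge axis at the height of the gate's top (104 mm). It turns with the gate: its y axis points along the gate from the free edge to the hinge, its z up, and its x, square to the gate, into the pen when shut.
- gate_edge (a point): Middle of the top of the gate's free edge, 198 mm from the hinge axis.
- barrel (a joint): Tilt of barrel and bolt (rad): 0 sagging (nose 0.06 rad below level) to 0.19 (nose raised). Steel tube 16 mm thick, 40 mm long, turning up and down on one screw 90 mm from the gate hinge axis, 128 mm above the table; held down only by its weight (under 0.15 N m), it falls back when let go. Beyond the screw: knob 90 mm, collar 132 mm (bolt shot), so the collar rises 1.5 times as much as the knob.
- bolt (a joint): How far the bolt is drawn along the barrel, towards the gate's hinge (m): 0 shot, 0.045 fully drawn; friction about 1.5 N, stays where left. After about 0.005 the collar meets the lip unless the barrel is tilted 0.08 rad or more (knob about 7 mm up; 12 mm is safe). Collar past the lip at 0.016, nose out of the keeper at 0.022.
- knob: Upright round steel knob on the bolt, 16 mm thick (19 mm at the very top), 50 mm tall from the bolt's centre line, gripped from above. Origin: its foot on the centre line; z up along the knob (leaning up to 0.13 rad). Under it lie only the 9 mm bolt rod and, 19 mm below the rod's centre line, the gate's top.
- knob_grip (a point): Place to grip on the knob: on its axis, 36 mm above its foot, 14 mm below its top, about 158 mm above the table at the start. Its y axis points in the drawing direction (towards the gate's hinge), x square to the gate.
- collar: Steel collar disc on the bolt's nose, 24 mm across and 5 mm thick, bolt rod 9 mm; origin at its centre. The rod ends 10 mm beyond that centre.
- keeper: Steel keeper on the post beside the gate's free edge: a lip of two upturned prongs, tops 121 mm above the table, with a 15 mm gap for the rod; behind it two cheeks 29 mm apart, tops 150 mm above the table, open above. The shot bolt's rod lies between the prongs, its collar behind them between the cheeks. Origin: that of the pen.
- keeper_lip (a point): Middle of the upper edge of the keeper's lip.
- dish_a: Round lidded paste dish, 49 mm across, 17 mm high, standing inside the pen, hinge side; origin under its centre. Bystander.
- dish_b: The same, inside the pen, keeper side. Bystander.
- jar: White screw-top jar, 48 mm across, 46 mm high, outside the pen on the keeper side; origin under its centre. Bystander.
- loupe: Black loupe, 34 mm across, 30 mm high, outside the pen on the hinge side; origin under its centre. Bystander.
- stamp: Wood-mounted stamp block, 52 x 56 x 27 mm, near the front edge of the table, towards the left; origin under its centre. Bystander.

How it is judged:
By the outcome, as a careful person would: the job done as asked, in the order asked, and still so for the second after the job is handed in, while the arm keeps its last pose, push and grip.
It also fails if it takes over 32 s, if anything falls off the work surface, if the arm or the gripper's body presses on something with over 40 N, if the wrist force passes 120 N, or if a joint passes its speed limit or range.

## Working session

There is one attempt and no reset: what is moved stays moved. The work goes in short steps, Python scripts to look and compute and a tool call to move; the robot and the scene stay as the last step left them, time stands still between calls to the robot, and variables do not carry over. Pictures are saved under pics/ and viewed, at most 10 in all, crops included, and the job is handed in when it is done.

Besides the shell and the picture viewer there is one more tool, called after "Request:" as a command line: name --argument value ..., lists and objects as JSON in quotes. send_rows: Moves the arm, as the interface text tells. Its arguments: {"type":"object","properties":{"steps":{"type":"array"},"newtons":{"type":"number"}},"required":["steps"]}

```bash
mkdir -p pics; cat > h.py <<'E'
import numpy as np, cv2
from rig import get_state, get_image, sign_off, pinch_z
def snap(n,f):
    im=get_image(n); cv2.imwrite('pics/'+f,im['color'][:,:,::-1]); np.savez('pics/'+f[:-4],**im); return im
def ray(im,uv):
    K=np.array(im['mtx']);k=float(im['k1'])
    p=cv2.undistortPoints(np.array([[uv]],float),K,np.array([k,0,0,0,0.]))[0,0]
    T=np.array(im['T']);return T[:3,3],T[:3,:3]@np.array([p[0],p[1],1])
def onz(im,uv,z):
    o,d=ray(im,uv);return o+d*(z-o[2])/d[2]
def tri(a,ua,b,ub):
    o1,d1=ray(a,ua);o2,d2=ray(b,ub)
    s=np.linalg.lstsq(np.c_[d1,-d2],o2-o1,rcond=None)[0]
    p,q=o1+s[0]*d1,o2+s[1]*d2
    return (p+q)/2,np.linalg.norm(p-q)
def proj(im,P):
    T=np.array(im['T']);q=T[:3,:3].T@(np.array(P)-T[:3,3]);x=q[:2]/q[2]
    x=x*(1+float(im['k1'])*(x@x));return (np.array(im['mtx'])@np.r_[x,1])[:2]
E
python3 - <<'E'
from h import *
for n in('scene','top'):
    i=snap(n,n+'0.png');print(n,np.round(i['mtx'],1).tolist(),i['k1'],np.round(i['T'],3).tolist())
print(get_state(),pinch_z)
E
```

```text
scene [[406.6, 0.0, 288.3], [0.0, 406.6, 211.7], [0.0, 0.0, 1.0]] -0.04675552705439156 [[-0.568, -0.533, 0.628, -0.171], [-0.823, 0.355, -0.444, 0.603], [0.014, -0.768, -0.64, 0.857], [0.0, 0.0, 0.0, 1.0]]
top [[397.5, 0.0, 280.1], [0.0, 397.5, 207.1], [0.0, 0.0, 1.0]] -0.025095563780028536 [[-0.019, -0.997, 0.075, 0.441], [-1.0, 0.019, -0.005, 0.098], [0.004, -0.075, -0.997, 1.021], [0.0, 0.0, 0.0, 1.0]]
{'clock': 0.1, 'qpos': array([-1.45401560e+00,  2.76572662e-01,  1.50602176e+00, -1.91546313e-05,
        1.36071549e+00, -1.21004607e-01]), 'qd': array([-1.37005326e-03, -3.07622481e-03, -4.22781860e-03, -5.05239628e-05,
        1.21982528e-04, -2.59948099e-04]), 'effort': array([ 1.62060147e-03, -4.17697227e+01, -2.46405637e+01, -1.28153542e-04,
        5.84154957e-03,  2.55173717e-06]), 'position': array([ 0.13537084, -0.55834333,  0.23049682]), 'ee_rot': array([-8.58645804e-04,  9.92939984e-01,  1.18614714e-01, -7.55164231e-06]), 'contact_force': array([ 0.91162382, -0.35109613, -0.71958184]), 'moment': array([-0.00181425, -0.04004772, -0.02495788]), 'gripper_force': 0.0, 'width': 0.08578050539487798} 0.0187
```

View pics/scene0.png

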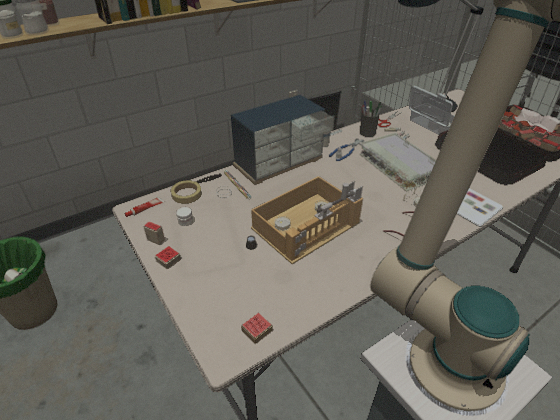

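View pics/top0.png

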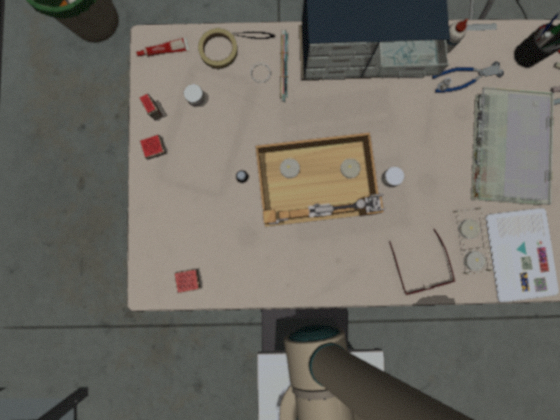

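The top view shows the pen at about (318,180), with its gate on the lower (robot) side, the hinge at about (270,215) and the keeper at about (372,203). The scene view shows the bolt at about (325,210). I'll zoom in on both.

```bash
python3 - <<'E'
from h import *
a=cv2.imread('pics/top0.png')[185:235,255:391];b=cv2.imread('pics/scene0.png')[170:260,245:375]
a=cv2.resize(a,(780,287),interpolation=cv2.INTER_CUBIC);b=cv2.resize(b[5:57],(780,312),interpolation=cv2.INTER_CUBIC)
cv2.imwrite('pics/z1.png',np.vstack([a,b]))
E
```

```text
(no output)
```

View pics/z1.png

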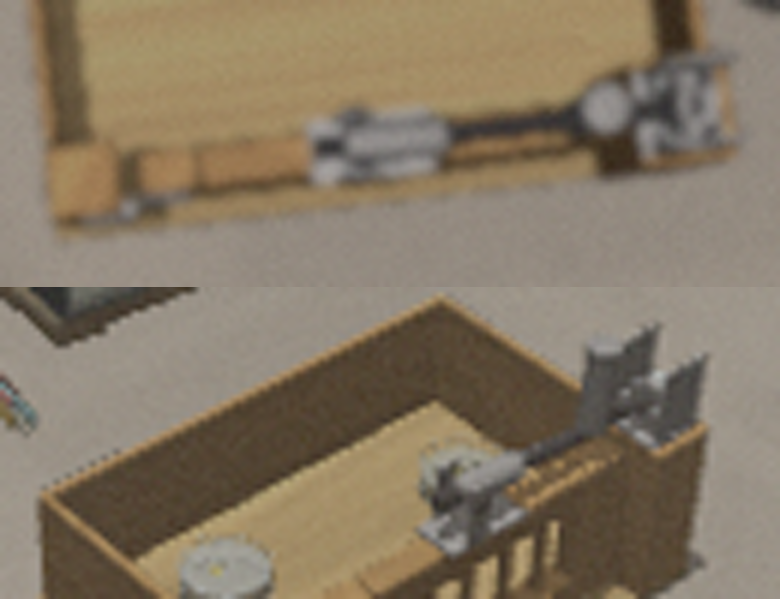

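The zoom shows the knob's top disc at top-view pixel (360.7,203.6). In the scene view the knob stands against the keeper at about (345,185.5). The barrel is at about (324,209) in the top view.

```bash
python3 - <<'E'
from h import *
t=dict(np.load('pics/top0.npz'));s=dict(np.load('pics/scene0.npz'))
Z=lambda u,v:(255+u/5.735,185+v/5.74)
kt=Z(606,107);ks=(245+600/6,175+(348-287)/6)
print(kt,ks,'tri',tri(t,kt,s,ks),'onz',onz(t,kt,.172), 'proj in scene',proj(s,onz(t,kt,.172)))
r=onz(t,Z(500,124),.125);b=onz(t,Z(400,137),.134);print(r,b)
for n,p,z in[('backL',(257.5,147),.08),('backR',(370,135),.08),('frontL base',Z(58,235),0.01),('hpost',Z(85,180),.104),('kpostcorner',Z(735,157),.104),('kpost',Z(690,115),.104)]:
    print(n,onz(t,p,z).round(4))
# wood mask for wall back edge
E
```

```text
(360.6669572798605, 203.6411149825784) (345.0, 185.16666666666666) tri (array([ 0.5108525 , -0.07926361,  0.16896867]), np.float64(0.002725286468310091)) onz [ 0.50973863 -0.079689    0.172     ] proj in scene [345.95116815 184.44954233]
[ 0.50758827 -0.0473593   0.125     ] [ 0.50258023 -0.00666103  0.134     ]
backL [0.6583 0.1444 0.08  ]
backR [ 0.6829 -0.1274  0.08  ]
frontL base [0.4705 0.1315 0.01  ]
hpost [0.4897 0.1172 0.104 ]
kpostcorner [ 0.494  -0.1455  0.104 ]
kpost [ 0.5113 -0.1279  0.104 ]
```

Request:
send_rows --steps '[1,0,0,0,-8.16,1,0,0,0,-8.16,1,0,0,0,-8.16,1,0,0,0,-8.16,1,0,0,0,-8.16,1,0,0,0,-8.16,1,0,0,0,-8.16,1,0,0,0,-8.16,1,0,0,0,-8.16,1,0,0,0,-8.16,1,0,0,0,0]' --newtons 60

```text
clock: 1.2
position: [0.1354, -0.5585, 0.2308]
ee_rot: [-0.0, 0.674, 0.739, 0.0]
contact_force: [0.4, 0.3, -0.1]
width: 0.085
gripper_force: 0.0
```

Request:
send_rows --steps '[1,2.5,2.4,0,0,1,2.5,2.4,0,0,1,2.5,2.4,0,0,1,2.5,2.4,0,0,1,2.5,2.4,0,0,1,2.5,2.4,0,0,1,2.5,2.4,0,0,1,2.5,2.4,0,0,1,2.5,2.4,0,0,1,2.5,2.4,0,0]'

```text
clock: 2.2
position: [0.3523, -0.2867, 0.2312]
ee_rot: [0.0, 0.676, 0.737, -0.0]
contact_force: [1.0, -0.4, 0.5]
width: 0.0854
gripper_force: 0.0
```

```bash
cat > st.py <<'E'
from h import *
from scipy.spatial.transform import Rotation as R
s=get_state();q=s['ee_rot'];M=R.from_quat([q[1],q[2],q[3],q[0]]).as_matrix()
print(s['clock'],s['position'].round(4),'F',s['contact_force'].round(1),'w',s['width'],s['gripper_force'],'phi',np.degrees(np.arctan2(M[1,0],M[0,0])),'z',M[:,2].round(3))
E
python3 - <<'E'
from st import *
d=np.array([.510,-.0785,.235])-s['position'];print('toolshift cm',(M.T@d*100).round(2),s['qpos'].round(2))
E
```

```text
2.2 [ 0.3523 -0.2867  0.2312] F [ 1.  -0.4  0.5] w 0.08544109165088168 0.0 phi 95.01229352736812 z [ 0. -0. -1.]
toolshift cm [19.37 17.53 -0.38] [-0.84  0.09  1.74 -0.    1.31 -0.92]
```

Request:
send_rows --steps '[1,2.4,2.2,0,0,1,2.4,2.2,0,0,1,2.4,2.2,0,0,1,2.4,2.2,0,0,1,2.4,2.2,0,0,1,2.4,2.2,0,0,1,2.5,2.2,0,0,1,2.5,2.1,0,0,1,0,0,0,0]'

```text
clock: 3.1
position: [0.5101, -0.076, 0.231]
ee_rot: [-0.0, 0.674, 0.739, 0.001]
contact_force: [-0.2, -1.3, -1.7]
width: 0.0855
gripper_force: 0.0
```

```bash
python3 - <<'E'
from st import *
t=snap('top','top1.png');c=snap('scene','scene1.png')
a=cv2.imread('pics/top1.png')[160:240,270:400];b=cv2.imread('pics/scene1.png')[130:230,290:400]
cv2.imwrite('pics/z2.png',np.hstack([cv2.resize(a,(400,246),interpolation=2),cv2.resize(b,(400,364),interpolation=2)[59:305]]))
E
```

```text
3.1 [ 0.5101 -0.076   0.231 ] F [-0.2 -1.3 -1.7] w 0.08548219106993958 0.0 phi 95.26603376851918 z [ 0.001  0.002 -1.   ]
```

View pics/z2.png

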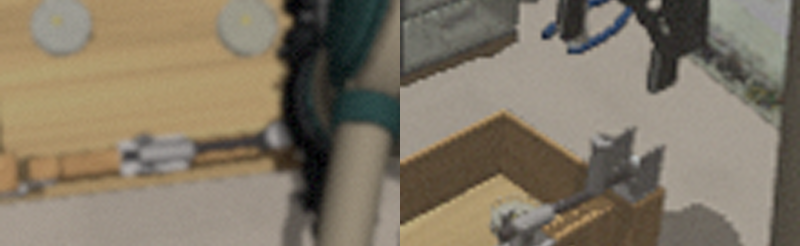

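The knob, the light rounded post left of the cheeks, lies at about (600,150) in the scene half of the crop. The open fingers straddle it from above, so I'm descending.

Request:
send_rows --steps '[1,-0.2,0,1,0,1,0,0,1.5,0,1,0,0,1.5,0,1,0,0,1.5,0,1,0,0,1.5,0,1,0,0,1.4,0,1,0,0,1,0,1,0,0,0,0]'

```text
clock: 4.0
position: [0.5068, -0.0814, 0.1356]
ee_rot: [-0.002, 0.675, 0.738, -0.001]
contact_force: [-1.0, -0.4, 0.1]
width: 0.0858
gripper_force: 0.0
```

```bash
python3 - <<'E'
from st import *
c=snap('scene','scene2.png');t=snap('top','top2.png')
b=cv2.imread('pics/scene2.png')[140:230,290:400];a=cv2.imread('pics/top2.png')[170:230,310:400]
cv2.imwrite('pics/z3.png',np.vstack([cv2.resize(b,(440,360),interpolation=2),cv2.resize(a,(440,236),interpolation=2)]))
E
```

```text
4.0 [ 0.5068 -0.0814  0.1356] F [-1.  -0.4  0.1] w 0.08576366267311424 0.0 phi 95.11497867218185 z [-0.004  0.001 -1.   ]
```

View pics/z3.png

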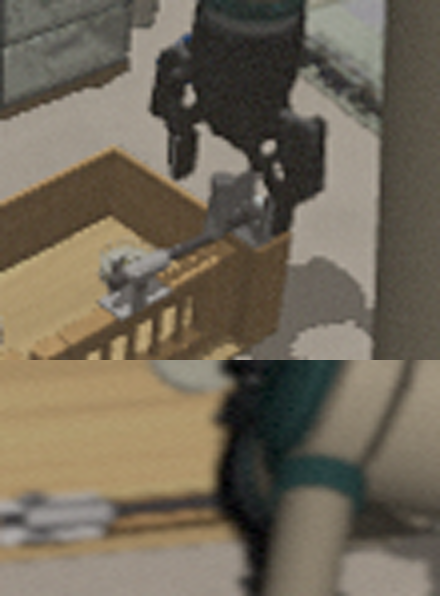

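The fingers straddle the knob, which is at about (218,195) in the upper crop. The measured pose reads a few mm off the target, so I'll let it settle and re-read before closing.

Request:
send_rows --steps '[1,0,0,0,0,1,0,0,0,0]'

```text
clock: 4.3
position: [0.509, -0.0811, 0.138]
ee_rot: [0.001, 0.674, 0.739, 0.0]
contact_force: [-0.2, 0.2, 0.1]
width: 0.0856
gripper_force: 0.0
```

Request:
send_rows --steps '[0.3,0.2,0,0,0,0,0,0,0,0,-0.3,0,0,0,0,-0.4,0,0,0,0,-0.5,0,0,0,0,-0.5,0,0,0,0]' --newtons 40

```text
clock: 4.9
position: [0.5083, -0.0789, 0.1373]
ee_rot: [0.0, 0.674, 0.739, -0.0]
contact_force: [0.5, -0.7, -0.2]
width: 0.0213
gripper_force: 0.0
```

Request:
send_rows --steps '[-0.6,0,0,0,0,-0.7,0,0,0,0,-0.8,0,0,0,0,-1,0,0,0,0,-1,0,0,0,0]'

```text
clock: 5.4
position: [0.5088, -0.0789, 0.1375]
ee_rot: [0.0, 0.674, 0.739, 0.0]
contact_force: [3.2, -0.6, 0.6]
width: 0.0148
gripper_force: 39.0
```

Request:
send_rows --steps '[-1,0,0,-0.2,0,-1,0,0,-0.2,0,-1,0,0,-0.2,0,-1,0,0,-0.2,0,-1,0,0,-0.2,0,-1,0,0,-0.2,0,-1,0,0,0,0,-1,0,0,0,0]' --newtons 50

```text
clock: 6.2
position: [0.5076, -0.0772, 0.1488]
ee_rot: [-0.002, 0.674, 0.738, 0.001]
contact_force: [3.2, 6.0, -8.3]
width: 0.0147
gripper_force: 48.9
```

The +y force fits the knob's own lean as the barrel tilts, since its grip point swings about 5 mm towards the hinge. I'll follow it.

Request:
send_rows --steps '[-1,0.2,0,0,0,-1,0.2,0,0,0,-1,0.1,0,0,0,-1,0,0,0,0,-1,0,0,0,0]'

```text
clock: 6.7
position: [0.5078, -0.0744, 0.1493]
ee_rot: [0.0, 0.674, 0.739, -0.0]
contact_force: [1.6, -1.3, -7.4]
width: 0.0149
gripper_force: 49.1
```

```bash
python3 - <<'E'
from st import *
c=snap('scene','scene3.png')
b=cv2.imread('pics/scene3.png')[160:230,300:390]
cv2.imwrite('pics/z4.png',cv2.resize(b,(720,560),interpolation=2))
E
```

```text
6.7 [ 0.5078 -0.0744  0.1493] F [ 1.6 -1.3 -7.4] w 0.01487054561927016 49.144771099090576 phi 95.23538836746044 z [-0.    -0.001 -1.   ]
```

View pics/z4.png

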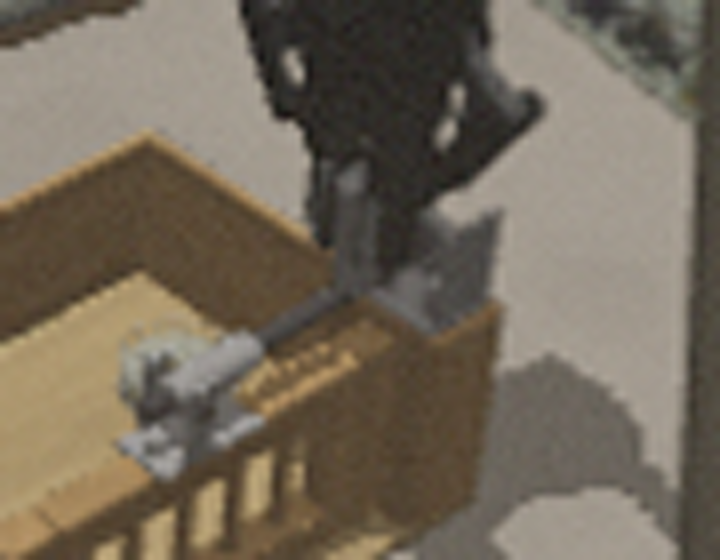

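The picture shows the knob gripped, its top at about (355,165) in the crop and raised by about 4.5 px. The rod now slopes up to it and no longer sags, so I'm drawing the bolt back.

Request:
send_rows --steps '[-1,0.2,0,0,0,-1,0.2,0,0,0,-1,0.2,0,0,0,-1,0.2,0,0,0,-1,0,0,0,0]'

```text
clock: 7.25
position: [0.5069, -0.0655, 0.149]
ee_rot: [-0.0, 0.674, 0.739, 0.0]
contact_force: [2.3, -1.1, -9.3]
width: 0.0147
gripper_force: 49.0
```

Request:
send_rows --steps '[-1,0.3,0,0,0,-1,0.3,0,0,0,-1,0.3,0,0,0,-1,0.3,0,0,0,-1,0.3,0,0,0,-1,0,0,0,0]'

```text
clock: 7.85
position: [0.5057, -0.0504, 0.1491]
ee_rot: [-0.0, 0.674, 0.739, 0.0]
contact_force: [2.9, -0.9, -9.9]
width: 0.0147
gripper_force: 48.8
```

Request:
send_rows --steps '[-1,0.3,0,0,0,-1,0.3,0,0.05,0,-1,0.3,0,0.05,0,-1,0,0,0,0,-1,0,0,0,0]'

```text
clock: 8.35
position: [0.5048, -0.0414, 0.1482]
ee_rot: [-0.0, 0.674, 0.739, 0.0]
contact_force: [2.5, 0.3, -9.5]
width: 0.0147
gripper_force: 48.9
```

```bash
python3 - <<'E'
from st import *
c=snap('scene','scene4.png')
b=cv2.imread('pics/scene4.png')[160:230,300:390]
cv2.imwrite('pics/z5.png',cv2.resize(b,(720,560),interpolation=2))
E
```

```text
8.35 [ 0.5048 -0.0414  0.1482] F [ 2.5  0.3 -9.5] w 0.014699593713051164 48.859657645225525 phi 95.21421303381392 z [-0.     0.001 -1.   ]
```

View pics/z5.png

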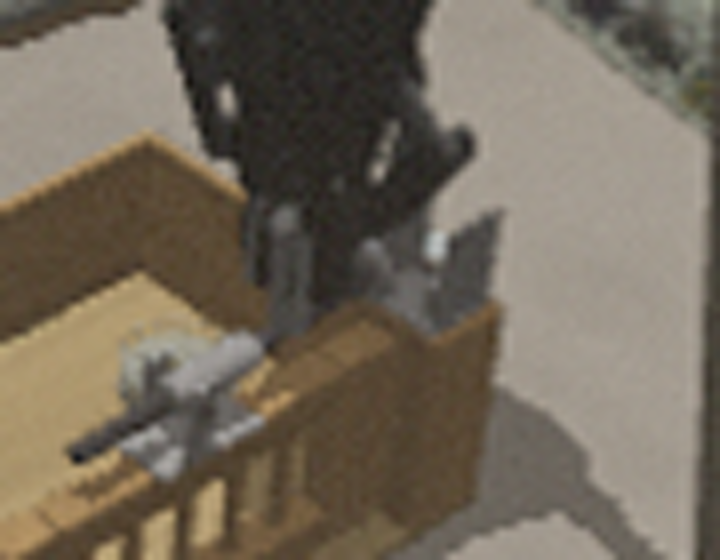

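The bolt is now drawn about 32 mm. The rod's tail shows at (75,450) behind the barrel, the collar at about (375,260) is clear of the keeper cheeks, and forces are low. Next I'll swing the gate about its hinge, which lies about 148 mm ahead along tool x.

Request:
send_rows --steps '[-1,-0.01,-0.26,0,1,-1,-0.01,-0.26,0,1,-1,-0.01,-0.26,0,1,-1,-0.01,-0.26,0,1,-1,-0.01,-0.26,0,1,-1,-0.01,-0.26,0,1,-1,0,0,0,0]' --newtons 60

```text
clock: 9.1
position: [0.489, -0.0435, 0.1484]
ee_rot: [0.0, 0.712, 0.702, -0.0]
contact_force: [2.6, 1.5, -9.8]
width: 0.0145
gripper_force: 58.5
```

Request:
send_rows --steps '[-1,-0.01,-0.26,0,1,-1,-0.01,-0.26,0,1,-1,-0.01,-0.26,0,1,-1,-0.01,-0.26,0,1,-1,-0.01,-0.26,0,1,-1,-0.01,-0.26,0,1,-1,-0.01,-0.26,0,1,-1,0,0,0,0]'

```text
clock: 9.9
position: [0.4709, -0.043, 0.1484]
ee_rot: [0.0, 0.754, 0.657, -0.0]
contact_force: [3.4, 0.6, -10.0]
width: 0.0144
gripper_force: 58.6
```

Request:
send_rows --steps '[-1,-0.01,-0.26,0,1,-1,-0.01,-0.26,0,1,-1,-0.01,-0.26,0,1,-1,-0.01,-0.26,0,1,-1,-0.01,-0.26,0,1,-1,-0.01,-0.26,0,1,-1,-0.01,-0.26,0,1,-1,0,0,0,0,-1,0,0,0,0,-1,0,0,0,0]'

```text
clock: 10.9
position: [0.4532, -0.0403, 0.1484]
ee_rot: [0.0, 0.792, 0.61, -0.0]
contact_force: [3.7, 0.1, -7.9]
width: 0.0148
gripper_force: 58.7
```

```bash
python3 - <<'E'
from st import *
c=snap('scene','scene5.png');t=snap('top','top5.png')
b=cv2.imread('pics/scene5.png')[160:260,270:380];a=cv2.imread('pics/top5.png')[180:240,255:391]
cv2.imwrite('pics/z6.png',np.vstack([cv2.resize(b,(330,300),interpolation=2),cv2.resize(a,(660,291),interpolation=2)[:,:330]]) if 0 else np.vstack([cv2.copyMakeBorder(cv2.resize(b,(341,310),interpolation=2),0,0,0,319,0),cv2.resize(a,(660,289),interpolation=2)]))
E
```

```text
10.9 [ 0.4532 -0.0403  0.1484] F [ 3.7  0.1 -7.9] w 0.014796858545041513 58.66951525211334 phi 75.23217755707273 z [-0. -0. -1.]
```

View pics/z6.png

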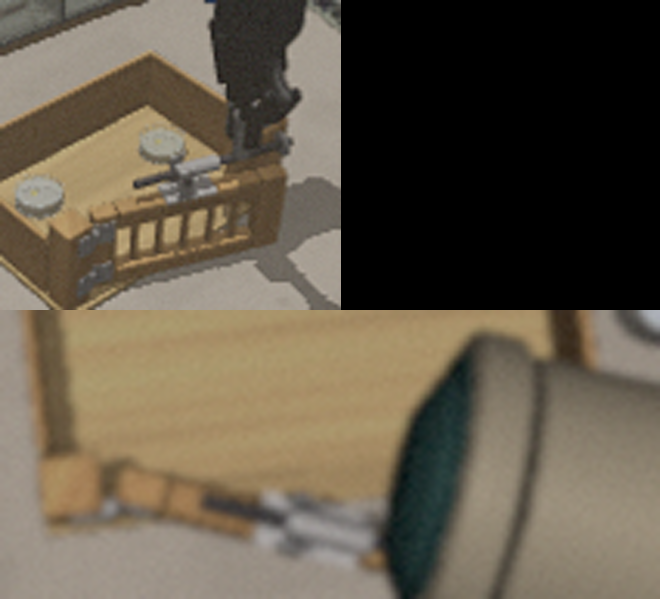

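The gate stands ajar, with the knob gripped and the bolt drawn at about (285,140) in the scene crop. Next I'm checking the gate angle numerically.

```bash
python3 - <<'E'
from h import *
t=dict(np.load('pics/top5.npz'));s0=dict(np.load('pics/top0.npz'));Z=lambda u,v:(255+u/4.853,180+(v-310)/4.817)
# gate top (z=.104) outer edge line, and barrel plate outer points
p=onz(t,Z(120,505),.104);q=onz(t,Z(375,568),.104)
a=onz(t,Z(205,503),.124);b=onz(t,Z(350,535),.137)
for m,n in((p,q),(a,b)):
    d=m-n;print(m.round(3),n.round(3),np.degrees(np.arctan2(d[1],d[0])),'gate angle',95.2-np.degrees(np.arctan2(d[1],d[0])))
u=cv2.absdiff(t['color'],s0['color']).sum(2)
for n,(x,y) in dict(dA=(290,168),dB=(350,169),loupe=(242,176),stamp=(187,280),jar=(394,176)).items(): print(n,u[y-9:y+10,x-9:x+10].mean())
E
```

```text
[0.48  0.094 0.104] [ 0.447 -0.026  0.104] 74.92066131020631 gate angle 20.27933868979369
[0.479 0.055 0.124] [ 0.463 -0.01   0.137] 75.78230153048241 gate angle 19.41769846951759
dA 12.595567867036012
dB 12.462603878116344
loupe 11.858725761772853
stamp 10.285318559556787
jar 14.047091412742382
```

The gate measures about 20°, the bystanders haven't moved, and forces are steady, so I'm handing in.

```bash
python3 -c "
from rig import sign_off;print(sign_off())"
```

```text
the job is handed in; nothing more can be done
None
```

I lifted the bolt over the lip, drew it about 32 mm until clear of the keeper, and handed in with the gate held about 20° ajar and the knob still gripped; the dishes, jar, loupe and stamp did not move.

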